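# Cover the chutney pots against the tandoor's ash

## Task

Ash is flying from the tandoor: pick out the three round steel lids and cover the three steel pots, each with the lid of its own size, set down gently and lying fully home and level with its plug inside the pot's mouth. Leave the pots upright where they stand, and leave the square lid, the wooden dough press, the plate and the brush holder where they are.

Things in the scene. Friction and masses are not known exactly. Their poses are not given: they have to be found in the camera images.
- small_pot: The small-sized of three plain round open steel pots, empty, loose, standing upright: outer diameter 72 mm, height 45 mm, wall 4 mm (mouth 64 mm). Origin at the centre of its underside, z up; mass about 0.2 kg.
- middle_pot: The middle-sized of three plain round open steel pots, empty, loose, standing upright: outer diameter 96 mm, height 52 mm, wall 4 mm (mouth 88 mm). Origin at the centre of its underside, z up; mass about 0.3 kg.
- large_pot: The large-sized of three plain round open steel pots, empty, loose, standing upright: outer diameter 120 mm, height 60 mm, wall 4 mm (mouth 112 mm). Origin at the centre of its underside, z up; mass about 0.42 kg.
- small_lid: The small-sized round steel lid, for the 72 mm pot; loose, right way up. Origin: centre of its underside, z up. Plug 48 mm across, z 0 to 6 mm (8 mm play all round in the pot's mouth); rim disc 84 mm across, z 6 to 9; raised disc to z 11; dark wooden upright cylinder knob 24 mm across on the centre, z 11 to 41. Seated: origin 39 mm above the pot's underside. About 0.08 kg.
- middle_lid: The middle-sized round steel lid, for the 96 mm pot; loose, right way up. Origin: centre of its underside, z up. Plug 72 mm across, z 0 to 6 mm (8 mm play all round in the pot's mouth); rim disc 108 mm across, z 6 to 9; raised disc to z 11; dark wooden upright cylinder knob 24 mm across on the centre, z 11 to 41. Seated: origin 46 mm above the pot's underside. About 0.12 kg.
- large_lid: The large-sized round steel lid, for the 120 mm pot; loose, right way up. Origin: centre of its underside, z up. Plug 96 mm across, z 0 to 6 mm (8 mm play all round in the pot's mouth); rim disc 132 mm across, z 6 to 9; raised disc to z 11; dark wooden upright cylinder knob 24 mm across on the centre, z 11 to 41. Seated: origin 54 mm above the pot's underside. About 0.17 kg.
- square_lid: A square steel lid, 90 x 90 mm, with the same dark knob (24 mm in diameter, top 39 mm above the counter); belongs to none of these pots. Loose. Origin at the centre of its underside.
- press: A pale wooden dough press: round block 100 mm in diameter, 22 mm thick, with a 24 mm knob up to 52 mm. Not a lid. Loose. Origin at the centre of its underside.
- plate: Blue melamine plate, 180 mm in diameter, 18 mm high, loose, off to the left. Origin at the centre of its underside.
- brush_holder: Empty black silicone basting-brush holder, an upright cup about 68 mm wide at the foot and 105 mm tall, loose, off to the right. Origin at the centre of its underside.
Mind the look-alikes: they are no part of the job. Leave any green look-alike of the small_pot alone. Leave any green look-alike of the large_lid alone.

How it is judged (in metres and radians):
At the end, for the whole second after the job is handed in: Each round lid lies on the pot of its size: centres within 12 mm, seated to full depth within 3 mm, tilt under 0.06 rad, at rest; the pots upright (under 0.05 rad) within 40 mm of where they stood; the square lid, dough press, plate and brush holder within 30 mm of where they were (horizontal distance between small_lid and small_pot below 0.012 m and z of small_lid in the frame of small_pot between 0.036 and 0.042 m and angle between each of small_lid, middle_lid, large_lid's own z axis and vertical below 0.06 rad and angle between each of small_pot, middle_pot, large_pot's own z axis and vertical below 0.05 rad and linear speed of each of small_lid, small_pot, middle_lid, middle_pot, large_lid, large_pot below 0.02 m/s and distance of each of small_pot, middle_pot, large_pot from where it was at the start of the episode below 0.04 m and horizontal distance between middle_lid and middle_pot below 0.012 m and z of middle_lid in the frame of middle_pot between 0.043 and 0.049 m and horizontal distance between large_lid and large_pot below 0.012 m and z of large_lid in the frame of large_pot between 0.051 and 0.057 m and distance of each of square_lid, press, plate, brush_holder from where it was at the start of the episode below 0.03 m); the robot touches nothing.
It fails at once if a lid is dropped onto its pot (reaches it faster than 0.6 m/s, a fall of some 4 cm) ((horizontal distance between small_lid and small_pot below 0.04 m and z of small_lid in the frame of small_pot below 0.059 m and linear speed of small_lid above 0.6 m/s) or (horizontal distance between middle_lid and middle_pot below 0.04 m and z of middle_lid in the frame of middle_pot below 0.066 m and linear speed of middle_lid above 0.6 m/s) or (horizontal distance between large_lid and large_pot below 0.04 m and z of large_lid in the frame of large_pot below 0.074 m and linear speed of large_lid above 0.6 m/s)).
It fails at once if a pot is pushed more than 40 mm from its place or tipped (distance of any of small_pot, middle_pot, large_pot from where it was at the start of the episode above 0.04 m or angle between any of small_pot, middle_pot, large_pot's own z axis and vertical above 0.3 rad).
It fails at once if the square lid, dough press, plate or brush holder is moved more than 30 mm (distance of any of square_lid, press, plate, brush_holder from where it was at the start of the episode above 0.03 m).
It also fails if it takes over 85 s, if anything falls off the work surface, if the arm or the gripper's body presses on something with over 40 N, if the wrist force passes 120 N, or if a joint passes its speed limit or range.

## Robot

A 6-joint arm with a two-finger parallel gripper is mounted at the origin on the work surface. World frame = base frame: x ahead of the robot, y to its left, z up, the work surface at z = 0. Lengths are in mm, angles in rad, forces in N, time in s.
With the tool pointing down it reaches from about 275 to 1000 mm from the base axis. Payload 8.4 kg.
Tool frame: the origin (TCP) lies midway between the tips of the shut fingers; the grasp point (between the pads) lies 19 mm behind it; z points along the fingers, y is the direction in which the jaws open and shut (so a half turn about z gives the same grasp; the last joint's range is limited). The gripper opens to 85 mm and grips with 20 to 120 N. Pads are 22 mm wide; open, the fingers measure 114 mm over their backs; the gripper's body (76 mm by 85 mm) begins 54 mm behind the grasp point. The pads swing forward as they close: fully open they stand 13 mm farther back than shut.
Start: joints at [1.231, 0.353, 1.633, -0, 1.155, -0.002], TCP at [207.131, 589.682, 231.281] pointing down, gripper open.
Joint ranges: [-2.63, 2.63], [-0.92, 2.1], [0.06, 2.66], [-1.3, 4.44], [0, 2.69], [-3.02, 3.02]. Speed limits (rad/s): [2.22, 2.22, 2.79, 3.14, 3.14, 3.14].

## Interface

Orientations are given as [roll, pitch, yaw] about the fixed x, y, z axes, in that order (R = Rz(yaw) Ry(pitch) Rx(roll)).
In Python, from rig import r gives the robot as it stands. The module is installed in compiled form; this text tells all that it offers.
- The arm moves only by the tool drive_tool, never from a script. Its argument "moves" is a list of rows, each a list of 3 entries, a list of its own where there are three numbers: the closure, from 0 (fully open) to 1 (shut), then the shift along the tool's x, y, z in cm, then the turn about the tool's z in degrees. In form: [[claw, [dx, dy, dz], roll], ...]. A call has 1 to 12 rows; each row is the pose to reach, as a shift and turn from the pose measured when the call began, along the tool's axes at that moment; what a row does not reach only later rows make up. A row lasts 1/8 s, in which the tool goes at most 62.5 mm and 10.7 degrees, less where a joint would pass 70% of its speed; a pose out of reach is approached as far as the arm can. A call with a gripper value outside its range is refused whole. The fingers move at their own pace and stop on an object; "grip_force" is the grip in N (left out, the last holds). Time passes only in rows, so rows that repeat a pose let the fingers close. It gives the time, the measured TCP pose, the force and the opening at its end, in the units of the state.
- r.sense(): the state, without advancing time (a new reading comes with each control period).
- r.grab_frame(name): name is "scene" or "top"; returns a dict with "color" (420x560x3 uint8, red, green, blue), "fx", "fy", "cx", "cy" (pixels), "D" ([k1, k2, p1, p2, k3] as OpenCV has them; the pictures are not rectified), "pose" (4x4, takes a point from camera to world coordinates). Camera axes: x right, y up, looking along -z (the intrinsics and any distortion apply to the point x, -y, -z); pixel columns grow to the right and rows downward; lengths in mm; the calibration is good to about 2 mm. A picture is of the moment at which its call begins. There is no depth.
- r.sign_off(): hands the job in, once; it reports no verdict.
Trained networks look in the newest picture that a camera, given by its name, has taken for a name from the list of things; names that differ only in an ending like _2 or _b are one class to them, and where a whole thing is asked for, a point or a joint stands for the part that bears it (a point fixed in the world has none). Each returns a list of dicts, best first, with "score" (0 to 1); they miss things now and then, are a little off and sometimes report something else, mostly with a low value. They report only what shows in the picture. A call takes as long as a camera call. They do not tell look-alikes from the thing itself.
- r.outline_of(thing, camera): "mask" (420x560 bool, what is visible of it) and "at" ([column, row] in pixels, amid what is visible of it).
- r.spot_point(thing, camera): "at" ([column, row] in pixels: a listed point, or the origin of a listed thing).
The state is a dict: "clock": time; "qpos": joint angles; "qvel": joint speeds; "joint_efforts": joint torques, N m; "eef_pos": TCP position; "tcp_rot": TCP orientation; "contact_force": force on the tool from outside, world axes, zero at the start; "wrist_torque": the same for the moment, N m; "opening": opening from 0.0 (shut) to 1.0 (fully open).
Only numpy, scipy, OpenCV 4.12 (cv2) and the standard library are available. Lean on these libraries where they do the work, as an engineer would, in place of code of your own. Each camera call takes 0.05 s, during which the arm holds its last target.

## Working session

There is one attempt and no reset: what is moved stays moved. The work goes in short steps, Python scripts to look and compute and a tool call to move; the robot and the scene stay as the last step left them, time stands still between calls to the robot, and variables do not carry over. Pictures are saved under pics/ and viewed, and the job is handed in when it is done.

Besides the shell and the picture viewer there is one more tool, called after "Request:" in YAML: its name, and indented under it one key for each argument. drive_tool: Moves the arm, as the interface text tells. Its arguments: {"type":"object","properties":{"moves":{"type":"array"},"grip_force":{"type":"number"}},"required":["moves"]}

```bash
mkdir -p pics
python3 - <<'E'
from rig import r
import cv2,pickle
d={}
for n in("scene","top"):
    f=r.grab_frame(n);d[n]=f
    cv2.imwrite(f"pics/{n}0.png",f["color"][:,:,::-1])
    print(n,f["fx"],f["fy"],f["cx"],f["cy"],f["D"],f["pose"].round(3).tolist())
    for t in "small_pot middle_pot large_pot small_lid middle_lid large_lid square_lid press plate brush_holder".split():
        print(t,[(round(q["score"],2),[round(float(v),1) for v in q["at"]]) for q in r.spot_point(t,n)][:5],[(round(q["score"],2),[round(float(v),1) for v in q["at"]]) for q in r.outline_of(t,n)][:5])
pickle.dump(d,open("f0.pkl","wb"))
print(r.sense())
E
```

```text
scene 385.98798061655845 385.98798061655845 280.9181852058827 209.15209110367383 [-0.03076389  0.          0.          0.          0.        ] [[0.708, -0.556, 0.436, 1009.621], [0.706, 0.541, -0.457, -491.485], [0.018, 0.631, 0.776, 884.455], [0.0, 0.0, 0.0, 1.0]]
small_pot [(0.59, [322.4, 222.0]), (0.57, [356.1, 192.6]), (0.56, [407.3, 197.0])] [(0.83, [355.8, 185.2])]
middle_pot [(0.64, [313.4, 155.7])] []
large_pot [] [(0.94, [282.5, 248.1]), (0.68, [322.2, 219.0])]
small_lid [(0.87, [182.9, 245.1]), (0.67, [280.2, 183.3])] [(0.83, [186.3, 242.9]), (0.69, [231.2, 222.0])]
middle_lid [(0.83, [326.4, 221.4])] [(0.87, [322.6, 219.6])]
large_lid [(0.96, [168.4, 204.1]), (0.74, [234.7, 221.8]), (0.53, [218.2, 293.3])] [(0.67, [232.2, 220.7]), (0.6, [171.5, 207.9])]
square_lid [(0.62, [219.2, 292.1])] [(0.81, [218.9, 292.3])]
press [(0.65, [279.7, 185.7])] [(0.58, [279.4, 185.5])]
plate [(0.57, [372.9, 144.2])] [(0.72, [377.7, 143.3])]
brush_holder [(0.91, [130.5, 313.8])] [(0.6, [126.6, 303.7])]
top 537.1179237892765 537.1179237892765 280.99771648916595 206.50632365353846 [-0.15620375
[... 980 characters left out ...]
.8]), (0.46, [247.8, 227.0])]
{'clock': 2.1, 'qpos': array([ 1.23060375e+00,  3.53021761e-01,  1.63342041e+00,  8.66223118e-06,
        1.15516951e+00, -2.40130678e-03]), 'qvel': array([ 0.00150063,  0.00067899, -0.00036747, -0.00129737, -0.00066299,
       -0.00077307]), 'joint_efforts': array([ 8.19160723e-04, -6.05157781e+01, -3.42429113e+01, -1.17051845e-04,
        1.20130266e-03, -3.13323494e-05]), 'eef_pos': array([207.12544355, 589.68049575, 231.25861804]), 'tcp_rot': array([-3.14157364e+00, -7.97037375e-06,  2.80379789e+00]), 'contact_force': array([-0.5222573 , -1.0071151 , -0.02150748]), 'wrist_torque': array([ 0.02792794, -0.04498168,  0.01246407]), 'opening': 0.9986525431091943}
```

View pics/top0.png

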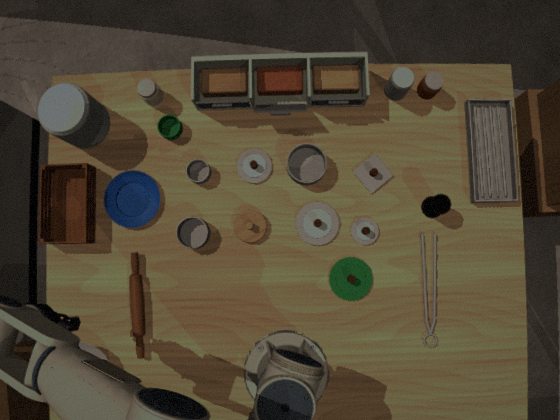

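View pics/scene0.png

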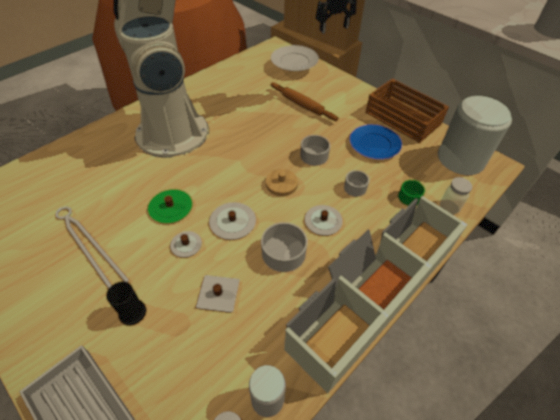

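Run:
```python
import cv2
a=cv2.imread("pics/top0.png")[100:320,80:480]
cv2.imwrite("pics/top0c.png",cv2.resize(a,None,fx=2,fy=2,interpolation=cv2.INTER_CUBIC))
a=cv2.imread("pics/scene0.png")[110:330,100:430]
cv2.imwrite("pics/scene0c.png",cv2.resize(a,None,fx=2.4,fy=2.4,interpolation=cv2.INTER_CUBIC))
```

```text
(no output)
```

View pics/top0c.png

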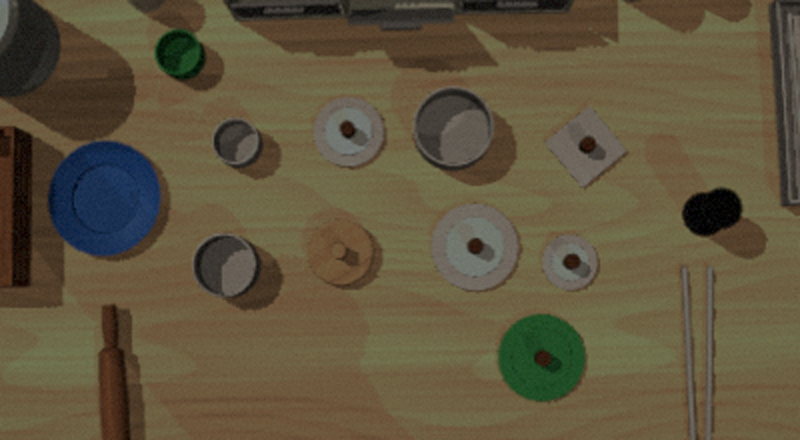

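View pics/scene0c.png

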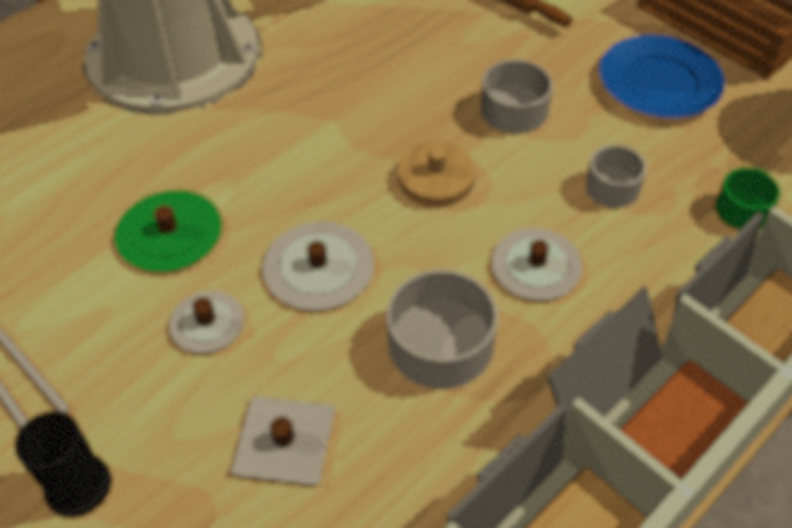

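```bash
cat > h.py <<'E'
import numpy as np,cv2
from scipy.optimize import least_squares
def proj(f,P):
    P=np.asarray(P,float); T=np.linalg.inv(f["pose"]); c=P@T[:3,:3].T+T[:3,3]; c=c*[1,-1,-1]
    K=np.array([[f["fx"],0,f["cx"]],[0,f["fy"],f["cy"]],[0,0,1]])
    return cv2.projectPoints(c.reshape(-1,1,3),np.zeros(3),np.zeros(3),K,np.array(f["D"],float))[0][:,0]
def ring(x,y,d,z):
    a=np.linspace(0,2*np.pi,72,endpoint=False); return np.c_[x+d/2*np.cos(a),y+d/2*np.sin(a),np.full(72,z)]
G={"small_pot":[(72,0),(72,45)],"middle_pot":[(96,0),(96,52)],"large_pot":[(120,0),(120,60)],
"small_lid":[(84,6),(84,9)],"middle_lid":[(108,6),(108,9)],"large_lid":[(132,6),(132,9)]}
def hullmask(f,name,x,y,z0=0):
    p=np.vstack([proj(f,ring(x,y,d,z+z0)) for d,z in G[name]])
    h=cv2.convexHull(p.astype(np.float32))[:,0]
    return h
def centroid(h):
    m=cv2.moments(h.reshape(-1,1,2).astype(np.float32)); return np.array([m["m10"]/m["m00"],m["m01"]/m["m00"]]),m["m00"]
def locate(f,name,c,z0=0,g=(500,0)):
    s=least_squares(lambda v:centroid(hullmask(f,name,*v,z0))[0]-c,g); return s.x
E
python3 - <<'E'
from h import *
import pickle
from rig import r
d=pickle.load(open("f0.pkl","rb"))
px={"small_pot":((199,171),(356,188)),"middle_pot":((193,232),(314,151)),"large_pot":((306,164),(284,247)),
"small_lid":((365,231),(186,244)),"middle_lid":((254,166),(323,220)),"large_lid":((317,223),(232,220))}
out={}
for i,cam in enumerate(("top","scene")):
    M=[]
    for cl in G:
        for q in r.outline_of(cl,cam): M.append((q["score"],cl,q["mask"]))
    for n in G:
        p=px[n][i]
        for s,cl,m in M:
            ys,xs=np.nonzero(m); c=np.array([xs.mean(),ys.mean()])
            if np.linalg.norm(c-p)<10:
                v=locate(d[cam],n,c); print(cam,n,"mask of",cl,round(s,2),c.round(1),"->",v.round(1),"area",len(xs),round(centroid(hullmask(d[cam],n,*v))[1]))
E
```

```text
top small_pot mask of small_pot 0.65 [198.  170.9] -> [625.   0.] area 505 497
top middle_pot mask of small_pot 0.52 [192.4 232.6] -> [421.9   0. ] area 916 841
top middle_pot mask of middle_pot 0.73 [192.9 232.5] -> [421.9   0. ] area 918 841
top large_pot mask of large_pot 0.6 [305.6 163.5] -> [625.2   0. ] area 1342 1364
top small_lid mask of small_lid 0.57 [364.2 230.8] -> [415.4  -1.6] area 637 608
top middle_lid mask of middle_lid 0.66 [254.3 165.6] -> [6.206e+02 5.000e-01] area 890 974
top large_lid mask of large_lid 0.73 [316.3 223.2] -> [468.8   0. ] area 1443 1491
scene small_pot mask of small_pot 0.83 [355.4 183.3] -> [664.1   0. ] area 534 714
scene large_pot mask of large_pot 0.94 [283. 247.] -> [604.1   0. ] area 1820 1764
scene small_lid mask of small_lid 0.83 [185.9 244.2] -> [343.8   0. ] area 663 441
scene middle_lid mask of large_pot 0.68 [323.  219.9] -> [640.6   0. ] area 865 1013
scene middle_lid mask of middle_lid 0.87 [323. 220.] -> [640.6   0. ] area 821 1013
scene large_lid mask of small_lid 0.69 [231.8 220.8] -> [375.   0.] area 1319 1112
scene large_lid mask of large_lid 0.67 [231.9 220.7] -> [375.   0.] area 1347 1112
```

```bash
cat >> h.py <<'E'
def locate(f,name,c,z0=0,g=(500.,0.)):
    v=np.array(g,float)
    for _ in range(8):
        F=lambda v:centroid(hullmask(f,name,*v,z0))[0]
        c0=F(v);J=np.c_[(F(v+[20,0])-c0)/20,(F(v+[0,20])-c0)/20]; v=v+np.linalg.solve(J,c-c0)
    return v
E
python3 - <<'E'
from h import *
import pickle
d=pickle.load(open("f0.pkl","rb"))
c={"top":dict(small_pot=(198,170.9),middle_pot=(192.9,232.5),large_pot=(305.6,163.5),small_lid=(364.2,230.8),middle_lid=(254.3,165.6),large_lid=(316.3,223.2)),
"scene":dict(small_pot=(355.4,183.3),large_pot=(283,247),small_lid=(185.9,244.2),middle_lid=(323,220),large_lid=(231.9,220.7))}
v={}
for n in G:
    v[n]=locate(d["top"],n,c["top"][n]); print(n,v[n].round(1),locate(d["scene"],n,c["scene"][n]).round(1) if n in c["scene"] else "")
S=4
for cam,(x0,y0,x1,y1) in {"top":(170,130,395,260),"scene":(160,130,375,280)}.items():
    a=cv2.resize(d[cam]["color"][y0:y1,x0:x1,::-1],None,fx=3.5,fy=3.5,interpolation=cv2.INTER_CUBIC); a=cv2.convertScaleAbs(a,alpha=1.6)
    for n in G:
        for (dd,z) in G[n][-1:]+([(24,41)] if "lid" in n else G[n][:1]):
            p=(proj(d[cam],ring(*v[n],dd,z))-[x0,y0]+.5)*3.5
            cv2.polylines(a,[p.round().astype(int)],True,(0,0,255),1)
    cv2.imwrite(f"pics/ov_{cam}.png",a)
E
```

```text
small_pot [612.6 254.5] [612.  251.6]
middle_pot [425.6 270.2] 
large_pot [624.9 -72.2] [624.  -75.6]
small_lid [ 420.3 -245.2] [ 422.5 -246.7]
middle_lid [627.4  83.9] [628.3  84.1]
large_lid [ 446.8 -100.8] [ 447.4 -103.8]
```

View pics/ov_top.png

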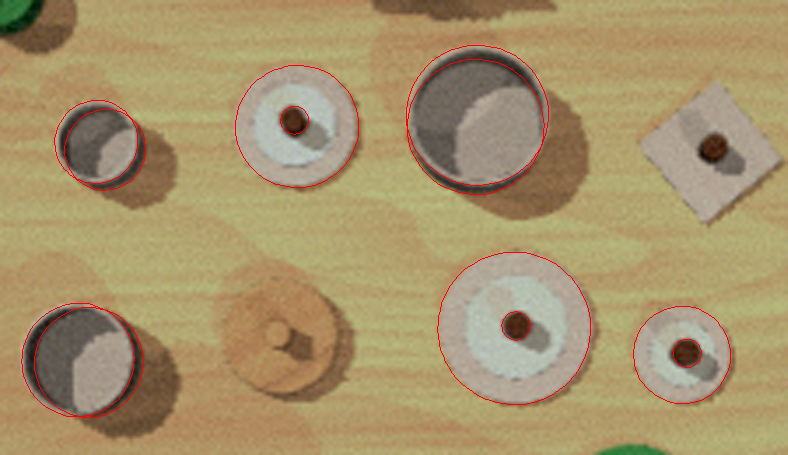

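View pics/ov_scene.png

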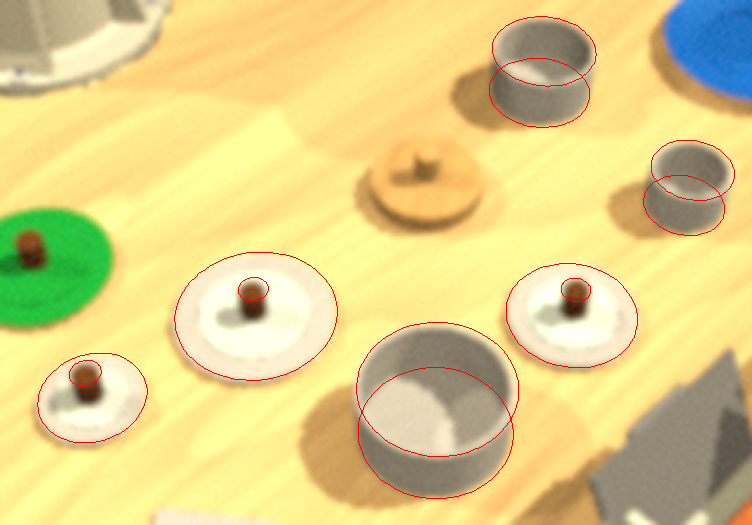

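```bash
cat >> h.py <<'E'
def to(*W):
    from rig import r
    from scipy.spatial.transform import Rotation as R
    s=r.sense(); M=R.from_euler("xyz",s["tcp_rot"]).as_matrix()
    print("clock",round(s["clock"],2),"tcp",s["eef_pos"].round(1),"rot",s["tcp_rot"].round(3),"open",round(s["opening"],3),"F",s["contact_force"].round(1),"T",s["wrist_torque"].round(2))
    for w in W: print(w,"-> cm",((np.array(w)-s["eef_pos"])@M/10).round(2))
E
python3 -c "
from h import *
to((447,-102,150),(447,-102,13))"
```

```text
clock 2.7 tcp [207.1 589.7 231.3] rot [-3.142 -0.     2.804] open 1.0 F [ 0.   0.6 -0.4] T [ 0.02 -0.    0.02]
(447, -102, 150) -> cm [-45.56 -57.31   8.13]
(447, -102, 13) -> cm [-45.56 -57.31  21.83]
```

Request:
drive_tool:
  moves:
    - [0,[-4,-5,0.7],0]
    - [0,[-8,-10,1.4],0]
    - [0,[-12,-15,2.1],0]
    - [0,[-16,-20,2.8],0]
    - [0,[-20,-25,3.5],0]
    - [0,[-24,-30,4.2],0]
    - [0,[-28,-35,4.9],0]
    - [0,[-32,-40,5.6],0]
    - [0,[-36,-45,6.3],0]
    - [0,[-40,-50,7],0]
    - [0,[-43.5,-54.5,7.5],0]
    - [0,[-45.6,-57.3,8.1],0]
  grip_force: 40

```text
clock: 4.2
eef_pos: [448.3, -104.6, 150.5]
tcp_rot: [3.141, 0.001, 2.802]
contact_force: [1.4, -0.3, 0.3]
opening: 1.002
```

Request:
drive_tool:
  moves:
    - [0,[0,0,0],0]
    - [0,[0,0,0],0]

```text
clock: 4.45
eef_pos: [448.0, -104.5, 150.4]
tcp_rot: [3.141, 0.001, 2.801]
contact_force: [0.1, 0.9, 0.1]
opening: 1.003
```

Run:
```python
from h import *
to((447,-102,150),(447,-102,14))
from rig import r
import cv2
for n,(x,y,w,h) in {"scene":(150,120,200,150),"top":(230,120,200,150)}.items():
    f=r.grab_frame(n);cv2.imwrite(f"pics/a_{n}.png",cv2.resize(f["color"][y:y+h,x:x+w,::-1],None,fx=4,fy=4,interpolation=cv2.INTER_CUBIC))
```

```text
clock 4.45 tcp [ 448.  -104.5  150.4] rot [3.141e+00 1.000e-03 2.801e+00] open 1.003 F [0.1 0.9 0.1] T [ 0.   -0.03  0.01]
(447, -102, 150) -> cm [0.17 0.21 0.04]
(447, -102, 14) -> cm [ 0.18  0.2  13.64]
```

View pics/a_scene.png

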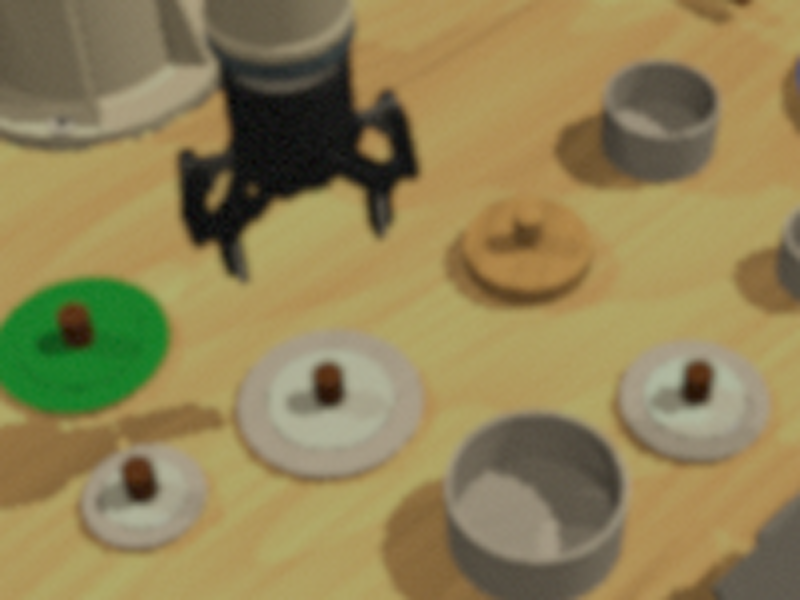

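Request:
drive_tool:
  moves:
    - [0,[0.2,0.2,4],0]
    - [0,[0.2,0.2,8],0]
    - [0,[0.2,0.2,11],0]
    - [0,[0.2,0.2,13],0]
    - [0,[0.2,0.2,13.6],0]
    - [0,[0.2,0.2,13.6],0]
    - [1,[0.2,0.2,13.6],0]
    - [1,[0.2,0.2,13.6],0]
    - [1,[0.2,0.2,13.6],0]
    - [1,[0.2,0.2,13.6],0]
    - [1,[0.2,0.2,13.6],0]
    - [1,[0.2,0.2,13.6],0]
  grip_force: 40

```text
clock: 6.05
eef_pos: [447.1, -101.3, 15.1]
tcp_rot: [3.141, 0.002, 2.803]
contact_force: [-1.8, 0.7, 6.8]
opening: 0.27
```

```bash
python3 -c "
from h import *
to((447,-102,150))"
```

```text
clock 6.05 tcp [ 447.1 -101.3   15.1] rot [3.141e+00 2.000e-03 2.803e+00] open 0.27 F [-1.8  0.7  6.8] T [0.03 0.27 0.01]
(447, -102, 150) -> cm [ -0.04  -0.07 -13.49]
```

Request:
drive_tool:
  moves:
    - [1,[0,0,-1],0]
    - [1,[0,0,-3],0]
    - [1,[0,0,-6.5],0]
    - [1,[0,0,-10],0]
    - [1,[0,0,-13],0]
    - [1,[0,0,-13.5],0]
    - [1,[0,0,-13.5],0]
  grip_force: 60

```text
clock: 6.92
eef_pos: [446.6, -101.2, 149.8]
tcp_rot: [3.141, 0.002, 2.803]
contact_force: [-0.0, 0.2, -2.3]
opening: 0.258
```

Run:
```python
from h import *
to((624.5,-74,150))
from rig import r
import cv2
for n,(x,y,w,h) in {"scene":(150,100,200,150),"top":(230,120,200,150)}.items():
    f=r.grab_frame(n);cv2.imwrite(f"pics/b_{n}.png",cv2.resize(f["color"][y:y+h,x:x+w,::-1],None,fx=4,fy=4,interpolation=cv2.INTER_CUBIC))
```

```text
clock 6.92 tcp [ 446.6 -101.2  149.8] rot [3.141e+00 2.000e-03 2.803e+00] open 0.258 F [-0.   0.2 -2.3] T [0.04 0.03 0.01]
(624.5, -74, 150) -> cm [-1.588e+01  8.470e+00  1.000e-02]
```

View pics/b_scene.png

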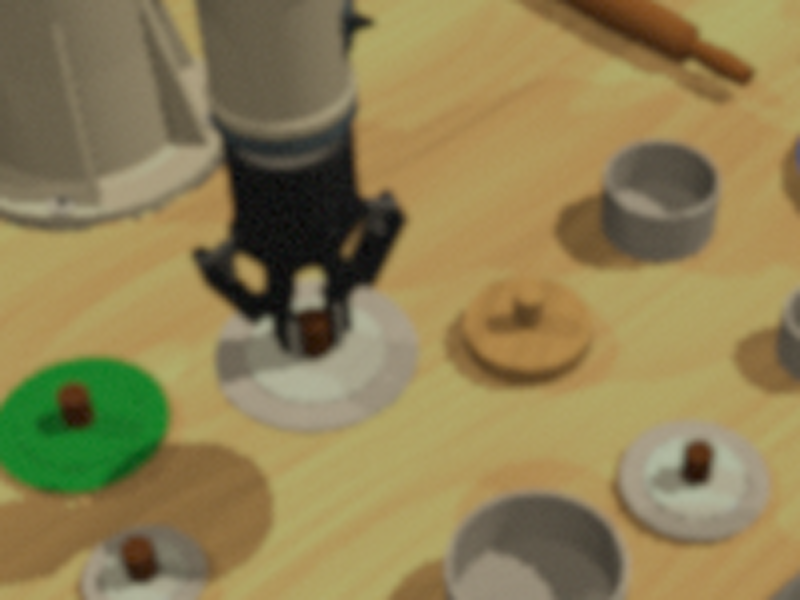

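Request:
drive_tool:
  moves:
    - [1,[-1.5,0.8,0],0]
    - [1,[-4.5,2.4,0],0]
    - [1,[-8,4.3,0],0]
    - [1,[-11.5,6.1,0],0]
    - [1,[-14,7.5,0],0]
    - [1,[-15.5,8.3,0],0]
    - [1,[-15.9,8.5,0],0]
    - [1,[-15.9,8.5,0],0]

```text
clock: 8.02
eef_pos: [623.5, -73.7, 148.4]
tcp_rot: [-3.141, -0.002, 2.803]
contact_force: [-0.7, 0.0, -0.6]
opening: 0.257
```

```bash
cat >> h.py <<'E'
def look(tag,name,pot,z0,boxes):
    """overlay of lid (at TCP, underside z0) and pot rings"""
    from rig import r
    s=r.sense(); x,y=s["eef_pos"][:2]
    for cam,(x0,y0,w,h) in boxes.items():
        f=r.grab_frame(cam); k=600//h
        a=cv2.resize(f["color"][y0:y0+h,x0:x0+w,::-1],None,fx=k,fy=k,interpolation=cv2.INTER_CUBIC); a=cv2.convertScaleAbs(a,alpha=1.5)
        L=[]
        if name: L+=[(ring(x,y,G[name][1][0],z0+9),(0,0,255)),(ring(x,y,24,z0+41),(0,0,255))]
        for n,v in pot.items(): L+=[(ring(*v,*q),(255,0,255)) for q in G[n]]
        for P,c in L:
            p=(proj(f,P)-[x0,y0]+.5)*k; cv2.polylines(a,[p.round().astype(int)],True,c,1)
        cv2.imwrite(f"pics/{tag}_{cam}.png",a)
E
python3 - <<'E'
from h import *
to((624.5,-74,75),(624.5,-74,70))
look("c","large_lid",{"large_pot":(624.5,-74)},134.9,{"scene":(200,150,160,150),"top":(230,110,160,150)})
E
```

```text
clock 8.03 tcp [623.5 -73.7 148.4] rot [-3.141e+00 -2.000e-03  2.803e+00] open 0.257 F [-0.7  0.  -0.6] T [ 0.03 -0.    0.04]
(624.5, -74, 75) -> cm [-0.11  0.    7.34]
(624.5, -74, 70) -> cm [-0.11  0.    7.84]
```

View pics/c_scene.png

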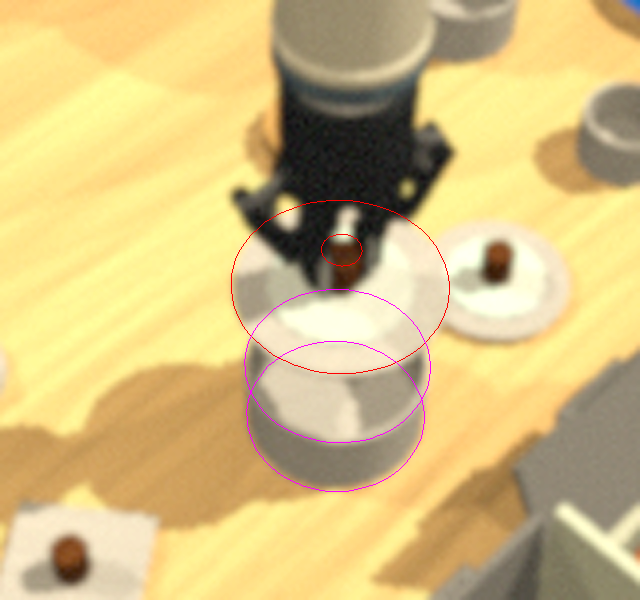

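View pics/c_top.png

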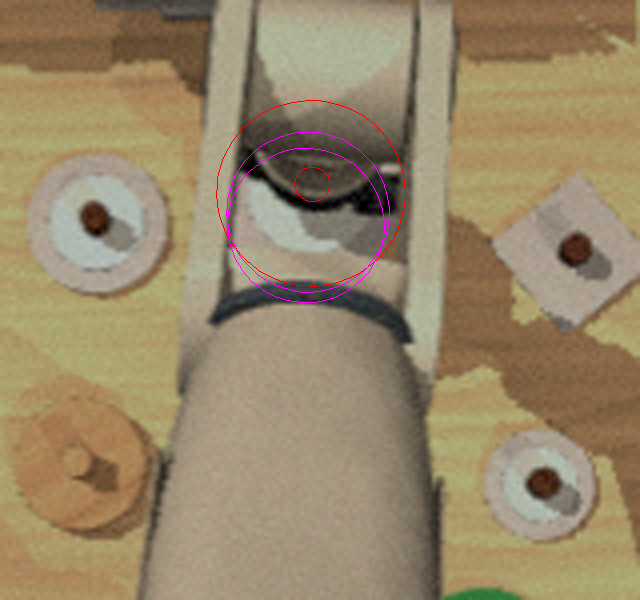

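Request:
drive_tool:
  moves:
    - [1,[-0.1,0,2],0]
    - [1,[-0.1,0,4.5],0]
    - [1,[-0.1,0,6],0]
    - [1,[-0.1,0,6.8],0]
    - [1,[-0.1,0,7.1],0]
    - [1,[-0.1,0,7.3],0]
    - [1,[-0.1,0,7.5],0]
    - [1,[-0.1,0,7.7],0]
    - [1,[-0.1,0,7.9],0]
    - [1,[-0.1,0,8],0]
    - [1,[-0.1,0,8],0]

```text
clock: 9.5
eef_pos: [624.1, -74.1, 69.2]
tcp_rot: [-3.141, -0.001, 2.803]
contact_force: [-2.0, 1.1, 4.1]
opening: 0.262
```

Run:
```python
from h import *
to((624.5,-74,69))
look("d","large_lid",{"large_pot":(624.5,-74)},54,{"scene":(200,150,160,150)})
```

```text
clock 9.5 tcp [624.1 -74.1  69.2] rot [-3.141e+00 -1.000e-03  2.803e+00] open 0.262 F [-2.   1.1  4.1] T [ 0.    0.37 -0.04]
(624.5, -74, 69) -> cm [-0.04  0.02  0.02]
```

View pics/d_scene.png

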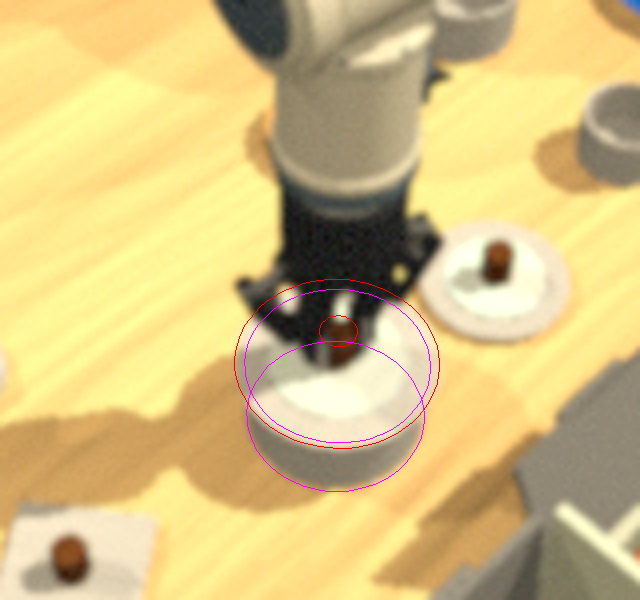

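Request:
drive_tool:
  moves:
    - [0.6,[0,0,0],0]
    - [0.3,[0,0,0],0]
    - [0,[0,0,0],0]
    - [0,[0,0,0],0]
    - [0,[0,0,0],0]
    - [0,[0,0,-2],0]
    - [0,[0,0,-5],0]
    - [0,[0,0,-8],0]
    - [0,[0,0,-8],0]

```text
clock: 10.68
eef_pos: [626.3, -74.4, 153.1]
tcp_rot: [3.14, 0.005, 2.803]
contact_force: [0.1, 0.3, -0.6]
opening: 1.002
```

Run:
```python
from h import *
to((421.3,-246,150),(421.3,-246,14))
look("e",None,{"large_pot":(624.5,-74)},54,{"scene":(200,150,160,150)})
```

```text
clock 10.68 tcp [626.3 -74.4 153.1] rot [3.14  0.005 2.803] open 1.002 F [ 0.1  0.3 -0.6] T [ 0.06  0.02 -0.  ]
(421.3, -246, 150) -> cm [ 13.63 -23.     0.22]
(421.3, -246, 14) -> cm [ 13.7  -23.01  13.82]
```

View pics/e_scene.png

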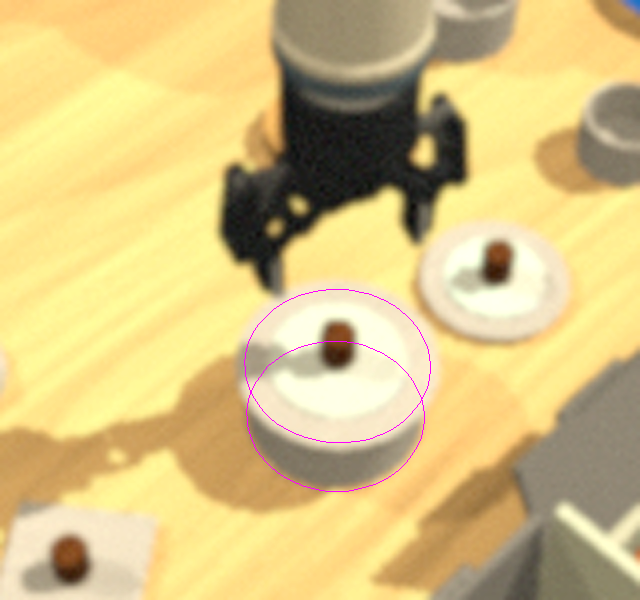

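Large lid looks seated (rim at (340,365) in the crop, concentric with its pot). Next the small lid.

Request:
drive_tool:
  moves:
    - [0,[2.3,-3.8,0],0]
    - [0,[4.6,-7.7,0],0]
    - [0,[7.4,-12.5,0],0]
    - [0,[10.2,-17.2,0],0]
    - [0,[12.5,-21,0],0]
    - [0,[13.6,-23,0],0]
    - [0,[13.6,-23,0],0]
    - [0,[13.6,-23,0],0]

```text
clock: 11.72
eef_pos: [420.8, -245.7, 150.7]
tcp_rot: [3.141, 0.002, 2.803]
contact_force: [0.3, -1.3, 0.2]
opening: 1.002
```

```bash
python3 -c "
from h import *
to((421.3,-246,14))"
```

```text
clock 11.72 tcp [ 420.8 -245.7  150.7] rot [3.141e+00 2.000e-03 2.803e+00] open 1.002 F [ 0.3 -1.3  0.2] T [ 0.01 -0.02  0.05]
(421.3, -246, 14) -> cm [-0.03 -0.03 13.67]
```

Request:
drive_tool:
  moves:
    - [0,[0,0,4],0]
    - [0,[0,0,8],0]
    - [0,[0,0,11],0]
    - [0,[0,0,13],0]
    - [0,[0,0,13.6],0]
    - [0,[0,0,13.6],0]
    - [1,[0,0,13.6],0]
    - [1,[0,0,13.6],0]
    - [1,[0,0,13.6],0]
    - [1,[0,0,13.6],0]
    - [1,[0,0,13.6],0]
    - [1,[0,0,13.6],0]
  grip_force: 40

```text
clock: 13.22
eef_pos: [421.3, -245.8, 15.2]
tcp_rot: [3.141, 0.002, 2.803]
contact_force: [-0.5, 1.1, 6.9]
opening: 0.263
```

Request:
drive_tool:
  moves:
    - [1,[0,0,0],0]
    - [1,[0,0,-1],0]
    - [1,[0,0,-3],0]
    - [1,[0,0,-7],0]
    - [1,[0,0,-11],0]
    - [1,[0,0,-15],0]
    - [1,[0,0,-18],0]
    - [1,[0,0,-19],0]
    - [1,[0,0,-19],0]
  grip_force: 60

```text
clock: 14.35
eef_pos: [420.8, -245.8, 205.4]
tcp_rot: [3.141, 0.003, 2.802]
contact_force: [0.6, -0.2, -1.8]
opening: 0.259
```

```bash
python3 -c "
from h import *
to((612.5,253,200))
look('g','small_lid',{},186,{'scene':(100,110,160,150)})"
```

```text
clock 14.35 tcp [ 420.8 -245.8  205.4] rot [3.141e+00 3.000e-03 2.802e+00] open 0.259 F [ 0.6 -0.2 -1.8] T [ 0.01  0.01 -0.01]
(612.5, 253, 200) -> cm [-1.49 53.41  0.58]
```

View pics/g_scene.png

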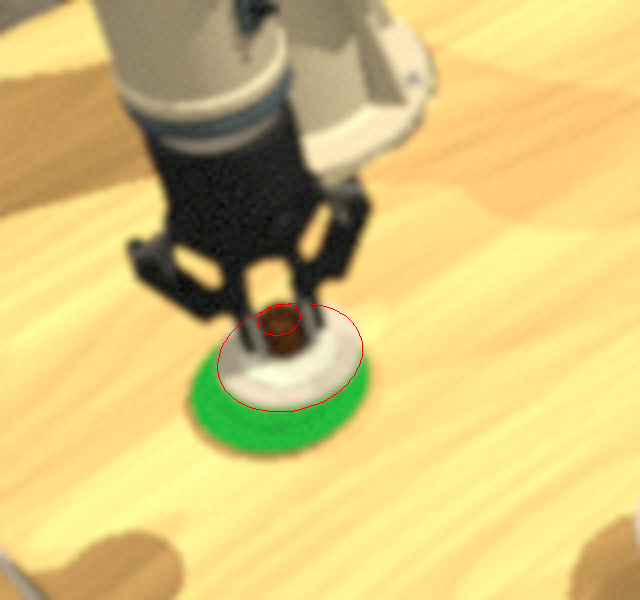

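Request:
drive_tool:
  moves:
    - [1,[0,1.5,0],0]
    - [1,[-0.1,5,0],0]
    - [1,[-0.3,10,0],0]
    - [1,[-0.4,15.5,0],0]
    - [1,[-0.6,21,0],0]
    - [1,[-0.7,26.5,0],0]
    - [1,[-0.9,32,0],0]
    - [1,[-1,37.5,0],0]
    - [1,[-1.2,43,0],0]
    - [1,[-1.3,48,0],0]
    - [1,[-1.4,51.5,0],0]
    - [1,[-1.5,53,0],0]

```text
clock: 15.9
eef_pos: [610.0, 251.8, 203.3]
tcp_rot: [-3.141, -0.0, 2.804]
contact_force: [-0.7, -0.2, -0.6]
opening: 0.262
```

Request:
drive_tool:
  moves:
    - [1,[0,0.3,1],0]
    - [1,[0,0.4,4],0]
    - [1,[0,0.4,6],0]
    - [1,[0,0.4,6],0]

```text
clock: 16.4
eef_pos: [609.7, 254.2, 141.0]
tcp_rot: [-3.138, -0.004, 2.804]
contact_force: [0.2, 0.8, -0.4]
opening: 0.261
```

```bash
python3 -c "
from h import *
to((612.5,253,60),(612.5,253,54))
from rig import r
look('i','small_lid',{'small_pot':(612.5,253)},r.sense()['eef_pos'][2]-15.2,{'scene':(270,90,160,150),'top':(130,110,160,150)})"
```

```text
clock 16.4 tcp [609.7 254.2 141. ] rot [-3.138 -0.004  2.804] open 0.261 F [ 0.2  0.8 -0.4] T [ 0.01 -0.01  0.02]
(612.5, 253, 60) -> cm [-0.33  0.01  8.1 ]
(612.5, 253, 54) -> cm [-0.34  0.01  8.7 ]
```

View pics/i_scene.png

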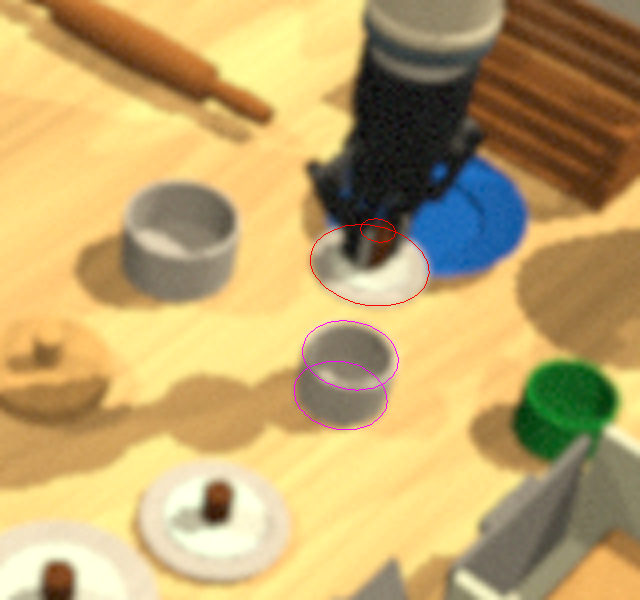

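View pics/i_top.png

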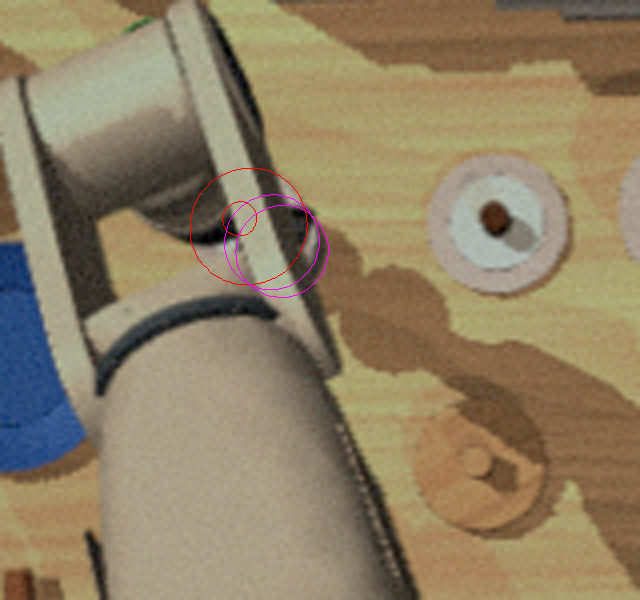

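Request:
drive_tool:
  moves:
    - [1,[-0.3,0,2],0]
    - [1,[-0.3,0,4.5],0]
    - [1,[-0.3,0,6.5],0]
    - [1,[-0.3,0,7.5],0]
    - [1,[-0.3,0,7.8],0]
    - [1,[-0.3,0,8],0]
    - [1,[-0.3,0,8.2],0]
    - [1,[-0.3,0,8.4],0]
    - [1,[-0.3,0,8.6],0]
    - [1,[-0.3,0,8.7],0]
    - [1,[-0.3,0,8.8],0]
    - [1,[-0.3,0,8.8],0]

```text
clock: 18.0
eef_pos: [614.2, 254.1, 55.5]
tcp_rot: [-3.141, -0.0, 2.804]
contact_force: [0.6, 0.2, -0.4]
opening: 0.26
```

```bash
python3 -c "
from h import *
to((612.5,253,54))
from rig import r
look('j','small_lid',{'small_pot':(612.5,253)},39,{'scene':(270,90,160,150)})"
```

```text
clock 18.0 tcp [614.2 254.1  55.5] rot [-3.141 -0.     2.804] open 0.26 F [ 0.6  0.2 -0.4] T [0.04 0.02 0.  ]
(612.5, 253, 54) -> cm [ 0.12 -0.16  0.15]
```

View pics/j_scene.png

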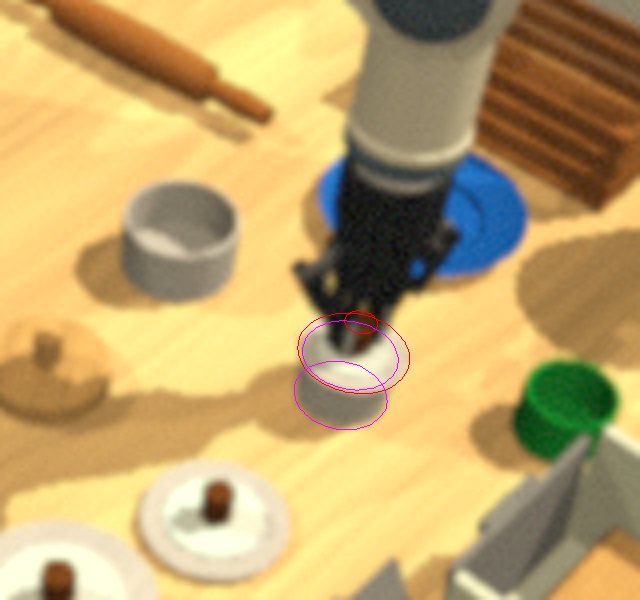

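Request:
drive_tool:
  moves:
    - [1,[0.1,-0.2,0],0]
    - [1,[0.1,-0.2,0.1],0]
    - [1,[0.1,-0.2,0.2],0]
    - [1,[0.1,-0.2,0.25],0]
    - [1,[0.1,-0.2,0.25],0]

```text
clock: 18.68
eef_pos: [612.5, 252.4, 54.4]
tcp_rot: [-3.141, -0.0, 2.804]
contact_force: [-5.0, -3.0, 11.9]
opening: 0.26
```

Request:
drive_tool:
  moves:
    - [1,[0,0,-0.05],0]
    - [0.6,[0,0,-0.05],0]
    - [0.3,[0,0,-0.05],0]
    - [0,[0,0,0],0]
    - [0,[0,0,0],0]
    - [0,[0,0,0],0]
    - [0,[0,0,-2],0]
    - [0,[0,0,-6],0]
    - [0,[0,0,-9.5],0]
    - [0,[0,0,-9.5],0]

```text
clock: 19.92
eef_pos: [614.9, 253.4, 154.2]
tcp_rot: [3.137, 0.005, 2.804]
contact_force: [0.2, 0.0, -0.3]
opening: 1.0
```

```bash
python3 -c "
from h import *
to((628,84,150),(628,84,14))
look('k',None,{'small_pot':(612.5,253)},39,{'scene':(270,90,160,150)})"
```

```text
clock 19.93 tcp [614.9 253.4 154.2] rot [3.137 0.005 2.804] open 1.0 F [ 0.2  0.  -0.3] T [ 0.05 -0.02  0.04]
(628, 84, 150) -> cm [ -6.85 -15.55   0.39]
(628, 84, 14) -> cm [ -6.78 -15.61  13.99]
```

View pics/k_scene.png

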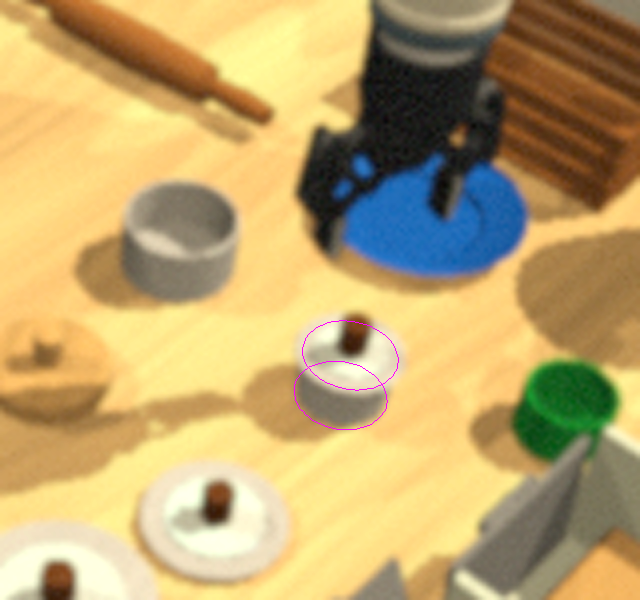

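Small lid sits centred and level (crop ~(350,355)). Now the middle lid.

Request:
drive_tool:
  moves:
    - [0,[-1.3,-3,0],0]
    - [0,[-3,-7,0],0]
    - [0,[-5,-11.5,0.1],0]
    - [0,[-6.3,-14.5,0.2],0]
    - [0,[-6.8,-15.6,0.3],0]
    - [0,[-6.8,-15.6,0.3],0]
    - [0,[-6.8,-15.6,0.3],0]

```text
clock: 20.85
eef_pos: [626.1, 84.3, 148.8]
tcp_rot: [3.139, 0.002, 2.805]
contact_force: [0.0, -0.1, -0.1]
opening: 1.001
```

```bash
python3 -c "
from h import *
to((628,84,14.5))"
```

```text
clock 20.85 tcp [626.1  84.3 148.8] rot [3.139e+00 2.000e-03 2.805e+00] open 1.001 F [ 0.  -0.1 -0.1] T [ 0.05 -0.02 -0.03]
(628, 84, 14.5) -> cm [-0.16  0.   13.43]
```

Request:
drive_tool:
  moves:
    - [0,[-0.2,0,4],0]
    - [0,[-0.2,0,8],0]
    - [0,[-0.2,0,11],0]
    - [0,[-0.2,0,12.8],0]
    - [0,[-0.2,0,13.4],0]
    - [0,[-0.2,0,13.4],0]
    - [1,[-0.2,0,13.4],0]
    - [1,[-0.2,0,13.4],0]
    - [1,[-0.2,0,13.4],0]
    - [1,[-0.2,0,13.4],0]
    - [1,[-0.2,0,13.4],0]
    - [1,[-0.2,0,13.4],0]
  grip_force: 40

```text
clock: 22.35
eef_pos: [628.6, 83.8, 15.3]
tcp_rot: [3.139, 0.003, 2.804]
contact_force: [-0.9, -0.4, 6.2]
opening: 0.266
```

Request:
drive_tool:
  moves:
    - [1,[0,0,0],0]
    - [1,[0,0,-1],0]
    - [1,[0,0,-3],0]
    - [1,[0,0,-7],0]
    - [1,[0,0,-11],0]
    - [1,[0,0,-15],0]
    - [1,[0,0,-18],0]
    - [1,[0,0,-19],0]
    - [1,[0,0,-19],0]
  grip_force: 60

```text
clock: 23.48
eef_pos: [628.0, 83.5, 206.0]
tcp_rot: [3.138, 0.004, 2.804]
contact_force: [-0.1, -1.0, -1.4]
opening: 0.259
```

```bash
python3 -c "
from h import *
to((425.6,269,200))
look('l','middle_lid',{},190,{'scene':(240,110,160,150)})
from rig import r
f=r.grab_frame('scene')
for cam in ('scene','top'):
  for c in ('small_pot','middle_pot','large_pot'):
    for q in r.outline_of(c,cam):
      ys,xs=np.nonzero(q['mask']); cc=np.array([xs.mean(),ys.mean()])
      if cam=='scene' and np.hypot(*(cc-(314,151)))<12 : print(c,cc,len(xs),locate(f,'middle_pot',cc))
"
```

```text
clock 23.48 tcp [628.   83.5 206. ] rot [3.138 0.004 2.804] open 0.259 F [-0.1 -1.  -1.4] T [ 0.02 -0.01  0.05]
(425.6, 269, 200) -> cm [25.24 10.81  0.54]
middle_pot [307.48351648 148.90384615] 364 [407.19277215 257.75673319]
```

View pics/l_scene.png

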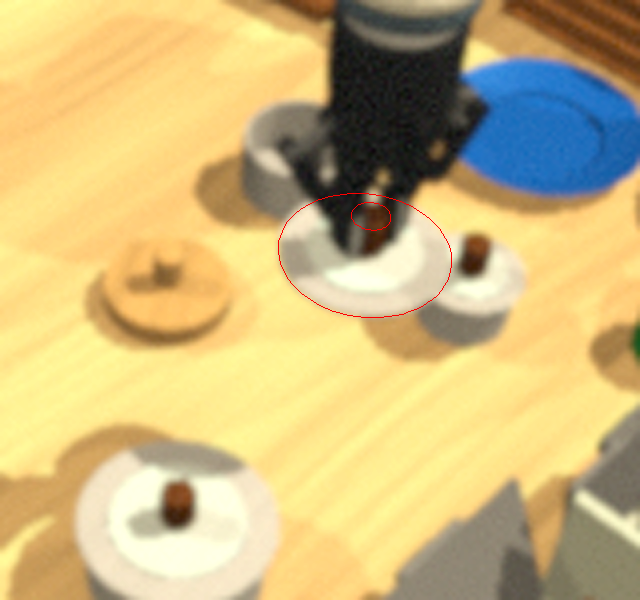

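Request:
drive_tool:
  moves:
    - [1,[1.5,0.6,0],0]
    - [1,[4.5,1.9,0],0]
    - [1,[9,3.9,0],0]
    - [1,[13.5,5.8,0],0]
    - [1,[18,7.7,0],0]
    - [1,[22,9.4,0],0]
    - [1,[24.5,10.5,0.5],0]
    - [1,[25.2,10.8,2.5],0]
    - [1,[25.2,10.8,5],0]
    - [1,[25.2,10.8,6.5],0]
    - [1,[25.2,10.8,6.5],0]

```text
clock: 25.25
eef_pos: [424.7, 268.5, 138.5]
tcp_rot: [3.141, 0.0, 2.804]
contact_force: [-0.2, -0.0, -1.5]
opening: 0.262
```

```bash
python3 -c "
from h import *
to((425.6,269,61))
look('m','middle_lid',{'middle_pot':(425.6,269)},123.5,{'scene':(240,70,160,150)})
"
```

```text
clock 25.25 tcp [424.7 268.5 138.5] rot [3.141 0.    2.804] open 0.262 F [-0.2 -0.  -1.5] T [ 0.04 -0.02  0.03]
(425.6, 269, 61) -> cm [-0.06  0.07  7.75]
```

View pics/m_scene.png

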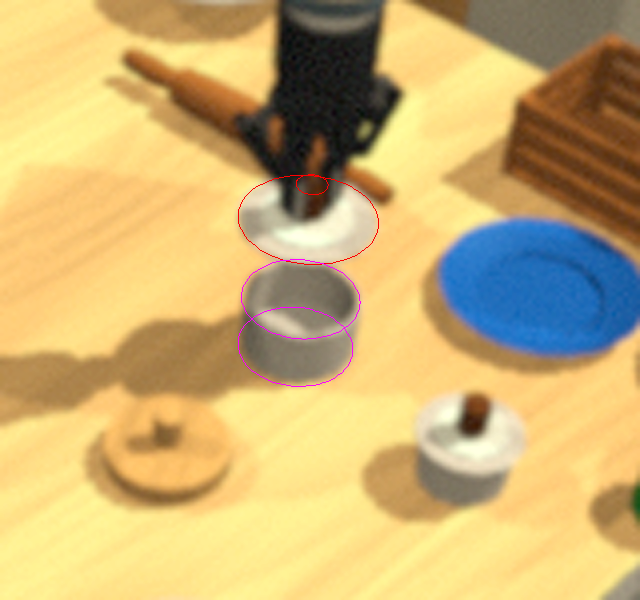

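Request:
drive_tool:
  moves:
    - [1,[-0.1,0,2],0]
    - [1,[-0.1,0,4.5],0]
    - [1,[-0.1,0,6],0]
    - [1,[-0.1,0,6.6],0]
    - [1,[-0.1,0,6.9],0]
    - [1,[-0.1,0,7.1],0]
    - [1,[-0.1,0,7.3],0]
    - [1,[-0.1,0,7.5],0]
    - [1,[-0.1,0,7.65],0]
    - [1,[-0.1,0,7.75],0]
    - [1,[-0.1,0,7.8],0]
    - [1,[-0.1,0,7.8],0]

```text
clock: 26.8
eef_pos: [426.5, 268.5, 61.4]
tcp_rot: [3.14, 0.001, 2.804]
contact_force: [-1.0, -1.1, 0.6]
opening: 0.262
```

```bash
python3 -c "
from h import *
to((425.6,269,61))
look('n','middle_lid',{'middle_pot':(425.6,269)},46,{'scene':(240,70,160,150)})
"
```

```text
clock 26.8 tcp [426.5 268.5  61.4] rot [3.140e+00 1.000e-03 2.804e+00] open 0.262 F [-1.  -1.1  0.6] T [-0.05  0.16 -0.04]
(425.6, 269, 61) -> cm [0.1  0.02 0.04]
```

View pics/n_scene.png

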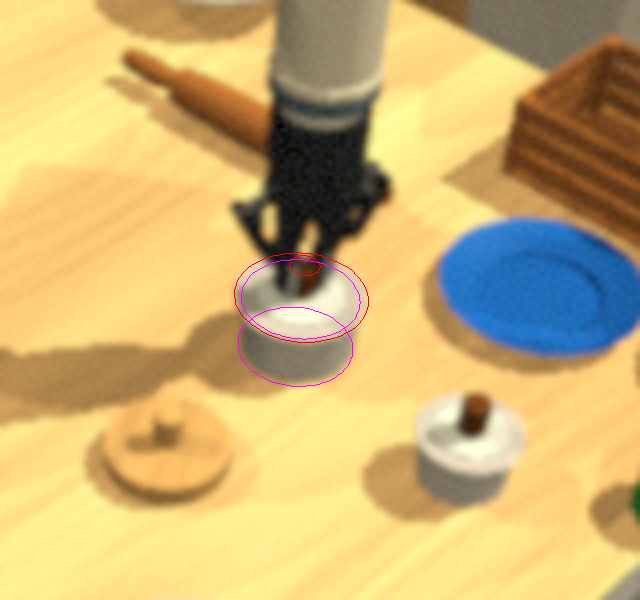

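Touching at 61.4 (expected 61.3). A touch lower to confirm contact, then release and back off.

Request:
drive_tool:
  moves:
    - [1,[0,0,0.05],0]
    - [1,[0,0,0.1],0]
    - [0.6,[0,0,0],0]
    - [0.3,[0,0,0],0]
    - [0,[0,0,0],0]
    - [0,[0,0,0],0]
    - [0,[0,0,0],0]
    - [0,[0,0,-2],0]
    - [0,[0,0,-6],0]
    - [0,[0,0,-11],0]
    - [0,[0,0,-16],0]
    - [0,[0,0,-18],0]

```text
clock: 28.35
eef_pos: [427.2, 269.0, 244.6]
tcp_rot: [3.137, 0.004, 2.804]
contact_force: [-0.5, 0.4, -0.4]
opening: 1.002
```

Request:
drive_tool:
  moves:
    - [0,[2,4,-2],0]
    - [0,[4,9,-3],0]
    - [0,[6,14,-3],0]
    - [0,[8,19,-3],0]
    - [0,[10,24,-3],0]
    - [0,[10,26,-3],0]
    - [0,[10,26,-3],0]

```text
clock: 29.22
eef_pos: [418.5, 548.3, 274.6]
tcp_rot: [3.137, 0.004, 2.806]
contact_force: [-0.2, -0.8, -0.4]
opening: 0.997
```

Run:
```python
from h import *
to()
P={'middle_pot':(425.6,269),'small_pot':(612.5,253),'large_pot':(624.5,-74)}
look('z',None,{},0,{'scene':(190,100,200,200),'top':(150,120,220,150)})
from rig import r
F={c:r.grab_frame(c) for c in('scene','top')}
Z={'small':39,'middle':46,'large':54}
for cam in F:
  M=[]
  for c in ('small_lid','middle_lid','large_lid'):
    for q in r.outline_of(c,cam): M.append((c,q['score'],q['mask']))
  for k in Z:
    p=P[k+'_pot']; h=centroid(hullmask(F[cam],k+'_lid',*p,Z[k]))[0]
    for c,s,m in M:
      ys,xs=np.nonzero(m); cc=np.array([xs.mean(),ys.mean()])
      if np.hypot(*(cc-h))<10: print(cam,k,'pot',p,'lid at',locate(F[cam],k+'_lid',cc,Z[k]).round(1),c,round(s,2),len(xs),centroid(hullmask(F[cam],k+'_lid',*p,Z[k]))[1])
```

```text
clock 29.23 tcp [418.5 548.3 274.6] rot [3.137 0.004 2.806] open 0.997 F [-0.2 -0.8 -0.4] T [-0.05 -0.01 -0.02]
scene small pot (612.5, 253) lid at [613.4 251.1] small_lid 0.6 441 457.24008190468885
scene middle pot (425.6, 269) lid at [425.8 268.2] middle_lid 0.6 621 606.956615800038
scene large pot (624.5, -74) lid at [624.2 -76.1] large_lid 0.57 1730 1728.5842852345668
top small pot (612.5, 253) lid at [614.2 252.7] small_lid 0.83 660 607.7486933656037
top middle pot (425.6, 269) lid at [425.2 269.3] middle_lid 0.81 1021 1040.2701735118171
top large pot (624.5, -74) lid at [624.8 -72.3] large_lid 0.87 1538 1552.1508922767825
```

View pics/z_scene.png

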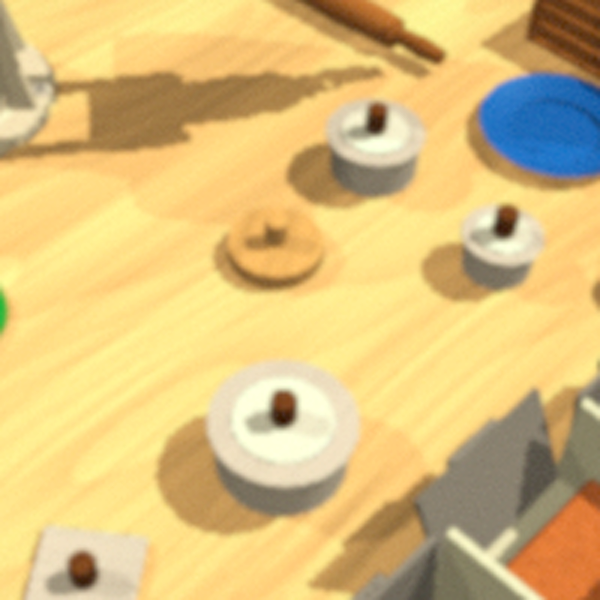

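View pics/z_top.png

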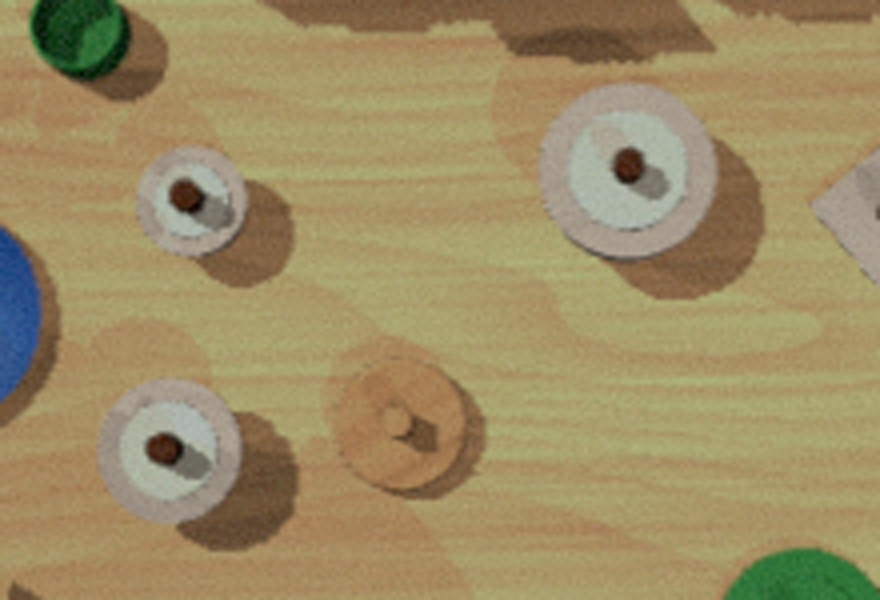

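```bash
python3 -c "
from rig import r
print(r.sign_off(), r.sense()['clock'])"
```

```text
the job is handed in; nothing more can be done
the job is handed in; nothing more can be done
```

All three steel lids are on the steel pots of their own size, and I handed the job in at about 29 s of the 85 s. The hand-in gave no verdict, so what follows rests on my own checks.

- **Method:** I located the lids and pots from both cameras, which agreed to about 4 mm. For the middle pot only the top camera gave a usable outline, but it matched the scene picture when overlaid. I lifted each lid by its knob, lowered it slowly until it rested at its seated height (within about 0.3 mm), released it and backed the arm clear.
- **Lid centring:** After the arm moved away, both cameras put each lid within about 2.5 mm of the measured pot centre. The limit is 12 mm.
- **Level and undisturbed:** In both final pictures the lids look level. The pots, press, square lid and plate look unmoved, and I never sent the gripper near the brush holder. I judged this by eye and did not re-measure them.
- **Contact forces:** The wrist force readings I saw at the end of each move peaked at about 13 N, when the small lid touched its pot.
- **One weak signal:** The middle lid showed only about 1 N at touchdown before I pressed it about 1 mm lower and released. Its height and the final pictures fit a fully seated lid.

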